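Clear a spacer bar in the woodwork shop

TASK

Slide the orange stop collar off the open end of its bar and lay it in the green tray, then slide off the silver spacer ring that was behind it and lay that in the tray beside the collar, neither on top of the other. Set both down without dropping them, and leave the blue collar and dark ring where they are on the other bar.

Things in the scene. Friction and masses are not known exactly. Their poses are not given: they have to be found in the camera images.
- collar_mid (a point): Orange plastic stop collar, a ring of 50 mm outside diameter and 24 mm length, 60 g, its screw already undone. It is the outer part on its bar. Its 30 mm hole hangs loosely on the bar, centre about 6 mm below the bar's axis; it slides freely. This point is its centre, x along the ring's axis (at first towards the bar's open end).
- spacer_mid (a point): Silver aluminium spacer ring, 54 mm outside diameter, 30 mm long, 130 g, on the same bar as the orange collar, 48 to 72 mm behind it, centre to centre. Its 30 mm hole hangs loosely on the bar, centre about 6 mm below the bar's axis; it slides freely. This point is its centre, x along the ring's axis (at first towards the bar's open end).
- bar_a_end (a point): Centre of the open end of the fixed level steel bar with the orange collar and silver ring: 18 mm thick, axis 120 mm above the bench. x points along the bar, out of its open end; z up. It runs 118 mm back to a yellow post, 34 mm wide, 137 mm tall. The black base plate, 90 mm wide, 12 mm high, starts 45 mm behind this point. An equal bar stands elsewhere.
- tray_in (a point): Centre of the inner floor of the fixed green open tray, 5 mm above the bench. Inside it measures 200 mm along this point's x and 180 mm along its y; the walls are 5 mm thick and rise 19 mm above the inner floor. Parts may lie anywhere in it on their round side or on their flat side.
- blue_collar_mid (a point): Centre of the blue collar (same sizes as the orange one) on the other, equal bar. To be left alone. Its x axis points along that bar to its open end.
- dark_spacer_mid (a point): Centre of the dark steel ring (54 mm diameter, 30 mm long) behind the blue collar on the other bar. To be left alone.
There are look-alikes about, which are no part of the job. Leave any yellow look-alike of the part that bears spacer_mid alone.

How it is judged:
On the way:
1. the orange collar lies in the tray while the silver ring is still on its bar (x of collar_mid in the frame of tray_in between -0.1 and 0.1 m and y of collar_mid in the frame of tray_in between -0.09 and 0.09 m and z of collar_mid in the frame of tray_in below 0.045 m and linear speed of collar below 0.03 m/s and x of spacer_mid in the frame of bar_a_end below 0.01 m and distance between spacer_mid and bar_a_end below 0.15 m), for 0.2 s.
At the end, for the whole second after the job is handed in: The orange collar and the silver ring both lie at rest in the green tray: centres within 100 mm (tray x) and 90 mm (tray y) of the tray's middle and less than 45 mm above its floor; the blue collar and the dark ring are within 20 mm of where they started (x of collar_mid in the frame of tray_in between -0.1 and 0.1 m and y of collar_mid in the frame of tray_in between -0.09 and 0.09 m and z of each of collar_mid, spacer_mid in the frame of tray_in below 0.045 m and x of spacer_mid in the frame of tray_in between -0.1 and 0.1 m and y of spacer_mid in the frame of tray_in between -0.09 and 0.09 m and linear speed of each of collar, spacer below 0.03 m/s and not (distance of any of blue_collar_mid, dark_spacer_mid from where it was at the start of the episode above 0.02 m)); the robot touches nothing.
It fails at once if the blue collar or the dark ring is moved more than 20 mm (distance of any of blue_collar_mid, dark_spacer_mid from where it was at the start of the episode above 0.02 m).
It fails at once if the collar is dropped (falls freely more than about 5 cm) (linear speed of collar above 1 m/s and contact force between the fingers and collar below 0.05 N).
It fails at once if the ring is dropped (falls freely more than about 5 cm) (linear speed of spacer above 1 m/s and contact force between the fingers and spacer below 0.05 N).
It also fails if it takes over 64 s, if anything falls off the work surface, if the arm or the gripper's body presses on something with over 40 N, if the wrist force passes 120 N, or if a joint passes its speed limit or range.

ROBOT

A 7-joint arm with a two-finger parallel gripper is mounted at the origin on the work surface. World frame = base frame: x ahead of the robot, y to its left, z up, the work surface at z = 0. Lengths are in m, angles in rad, forces in N, time in s.
With the tool pointing down it reaches from about 0.4 to 0.85 m from the base axis. Payload 10.4 kg.
Tool frame: the origin (TCP) lies at the very end of the fingers, on their centre line; the grasp point (between the pads) lies r.grasp_offset behind it (r.grasp_offset is the distance from the TCP to the grasp point, in m); z points along the fingers, y is the direction in which the jaws open and shut (so a half turn about z gives the same grasp; the last joint's range is limited). The gripper opens to 87 mm and grips with 3 to 60 N. Pads are 19 mm wide; open, the fingers measure 117 mm over their backs; the gripper's body (75 mm by 190 mm) begins 51 mm behind the grasp point.
Start: joints at [1.099, 0.332, -0.065, 1.46, 0.022, 1.35, -0.088], TCP at [0.271, -0.563, 0.223] pointing down, gripper open.
Joint ranges: [-2.6, 2.6], [-0.5, 2.12], [-1.47, 1.34], [0.16, 2.42], [-1.27, 4.41], [0.06, 2.06], [-2.6, 2.6]. Speed limits (rad/s): [2.22, 2.22, 2.79, 2.79, 3.14, 3.14, 3.14].

INTERFACE

Orientations are given as a unit quaternion [x, y, z, w].
In Python, from bench import read_state, cams, job, r gives the robot as it stands. The module is installed in compiled form; this text tells all that it offers.
- The arm moves only by the tool arm_command, never from a script. Its argument "increments" is a list of rows, each an object of numbers: "gripper": the opening in per cent of the stroke, from 0 (shut) to 100 (fully open); "dx", "dy", "dz": the shift along the tool's x, y, z in m; "spin": the turn about the tool's z in degrees. In form: [{"gripper": .., "dx": .., "dy": .., "dz": .., "spin": ..}, ...]. A call has exactly 8 rows; each row shifts and turns the commanded pose from where the row before left it, along the tool's axes as they then stand; what a row does not reach is not made up. A row lasts 1/8 s, in which the tool goes at most 62.5 mm and 10.7 degrees, less where a joint would pass 70% of its speed; a pose out of reach is approached as far as the arm can. A call with a gripper value outside its range is refused whole. The fingers move at their own pace and stop on an object; "grip_force" is the grip in N (left out, the last holds). Time passes only in rows, so rows that do not move let the fingers close, or fill a call up. It gives the time, the measured TCP pose, the force and the opening at its end, in the units of the state.
- read_state(): the state, without advancing time (a new reading comes with each control period).
- cams.camera(name): name is "side" or "top"; returns the picture (400x640x3 uint8, red, green, blue); there is no depth.
- cams.camera_info(name): a dict with "K" (3x3 intrinsics, pixels), "k1" (the pictures are not rectified: a ray, as slopes to the right and down, at radius r is drawn at 1 + k1 r^2 times it, then the intrinsics apply), "rvec" (rotation vector, rad) and "tvec" (3), from world to camera coordinates, as OpenCV has them. Camera axes: x right, y down, z forward; pixel columns grow to the right and rows downward; lengths in m; the calibration is good to about 2 mm. A picture is of the moment at which its call begins. camera_info takes no time and is no camera call.
- job.close_job(): hands the job in, once; it reports no verdict.
The state is a dict: "time": time; "joint_positions": joint angles; "joint_vel": joint speeds; "joint_torque": joint torques, N m; "ee_pos": TCP position; "eef_rot": TCP orientation; "ft_force": force on the tool from outside, world axes, zero at the start; "torque": the same for the moment, N m; "width": finger opening in m.
Only numpy, scipy, OpenCV 4.12 (cv2) and the standard library are available. Lean on these libraries where they do the work, as an engineer would, in place of code of your own. Each camera call takes 0.05 s, during which the arm holds its last target.

## Working session

There is one attempt and no reset: what is moved stays moved. The work goes in short steps, Python scripts to look and compute and a tool call to move; the robot and the scene stay as the last step left them, time stands still between calls to the robot, and variables do not carry over. Pictures are saved under pics/ and viewed, and the job is handed in when it is done.

Besides the shell and the picture viewer there is one more tool, called after "Call:" as name(argument=value, ...) on one line, values as JSON. arm_command: Moves the arm, as the interface text tells. Its arguments: {"type":"object","properties":{"increments":{"type":"array","items":{"type":"object","properties":{"gripper":{"type":"number"},"dx":{"type":"number"},"dy":{"type":"number"},"dz":{"type":"number"},"spin":{"type":"number"}}}},"grip_force":{"type":"number"}},"required":["increments"]}

```bash
mkdir -p pics
python3 - <<'E'
from bench import read_state, cams, job, r
import cv2
s=read_state()
for k,v in s.items(): print(k,v)
print(r.grasp_offset)
for n in ("side","top"):
    i=cams.camera_info(n); print(n,i)
    cv2.imwrite(f"pics/{n}0.png",cams.camera(n)[:,:,::-1])
E
```

```text
time 0.0
joint_positions [ 1.09938973  0.332883   -0.06473656  1.46094231  0.02161357  1.34990579
 -0.08846997]
joint_vel [ 2.83415897e-05 -1.01889257e-04 -9.08005772e-04 -9.80924926e-04
 -7.96831131e-04  2.84315881e-03  3.73251596e-04]
joint_torque [ 1.36043677e-04 -6.23253322e+01  2.48923281e-02 -3.89896595e+01
 -6.14177040e-02  3.97632702e-02  1.35941045e-04]
ee_pos [ 0.27102166 -0.56274576  0.22174662]
eef_rot [ 9.74916952e-01  2.22567781e-01 -1.93604281e-04 -6.94570567e-04]
ft_force [-0.24449325 -0.93209788  0.29644902]
torque [ 0.02260293 -0.00624694 -0.02997392]
width 0.087289998011428
0.0187
side {'K': array([[413.07329092,   0.        , 324.62221829],
       [  0.        , 413.07329092, 196.49385102],
       [  0.        ,   0.        ,   1.        ]]), 'k1': 0.0003876950906158219, 'rvec': array([ 0.23653856, -2.75815104,  1.28438207]), 'tvec': array([0.46815454, 0.13335798, 0.8164593 ])}
top {'K': array([[446.81137343,   0.        , 317.99008654],
       [  0.        , 446.81137343, 194.87871953],
       [  0.        ,   0.        ,   1.        ]]), 'k1': -0.021325381090411037, 'rvec': array([ 2.16559739, -2.22976013,  0.07191595]), 'tvec': array([0.01896871, 0.45014908, 0.92182852])}
```

View pics/top0.png

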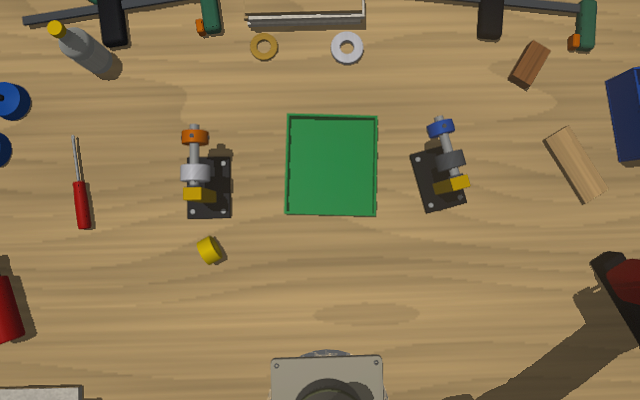

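View pics/side0.png

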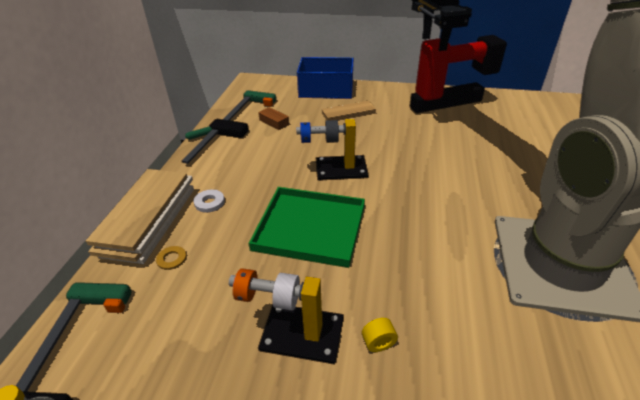

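Top view: the collar is at (195,137), the silver ring behind it at (196,173) and the bar end near (194,126). The tray is at (332,165). In the side view these are the collar (243,284), the ring (286,291) and the tray (308,225).

Possible confusions:
- **For the orange collar:** gold washer top (264,47), orange saw knobs top (201,27) and (575,42), blue collar top (441,127).
- **For the silver ring:** white washer top (347,47), yellow ring top (209,250), dark ring top (451,160).

I choose the orange and silver parts on the left bar, next to the yellow post, and check them in a crop.

```bash
cat > h.py <<'E'
import numpy as np, cv2
from bench import cams, read_state
def ray(name,px):
    i=cams.camera_info(name);K=i["K"]
    d=np.array([(px[0]-K[0,2])/K[0,0],(px[1]-K[1,2])/K[1,1]])
    u=d.copy()
    for _ in range(10): u=d/(1+i["k1"]*(u@u))
    R=cv2.Rodrigues(np.array(i["rvec"],float))[0];t=np.array(i["tvec"]).ravel()
    return -R.T@t, R.T@np.r_[u,1]
def onz(name,px,z):
    c,d=ray(name,px); return c+d*(z-c[2])/d[2]
def two(p1,p2):
    c1,d1=ray("top",p1);c2,d2=ray("side",p2)
    A=np.c_[d1,-d2];s=np.linalg.lstsq(A,c2-c1,rcond=None)[0]
    a=c1+s[0]*d1;b=c2+s[1]*d2
    return (a+b)/2,np.linalg.norm(a-b)
E
python3 - <<'E'
from h import *
t=cv2.imread("pics/top0.png");s=cv2.imread("pics/side0.png")
a=cv2.resize(t[110:230,165:245],None,fx=5,fy=5,interpolation=2)
b=cv2.resize(s[255:365,215:345],None,fx=3,fy=3,interpolation=2)
cv2.imwrite("pics/crop0.png",np.hstack([a[:600],cv2.copyMakeBorder(b,0,600-b.shape[0],0,0,0)])[:, :800])
def blobs(im,lo,hi,mn=30):
    m=cv2.inRange(cv2.cvtColor(im,cv2.COLOR_BGR2HSV),lo,hi)
    n,l,st,c=cv2.connectedComponentsWithStats(m)
    return [(st[k].tolist(),c[k].round(1).tolist(),l==k) for k in range(1,n) if st[k][4]>mn]
for nm,im in(("top",t),("side",s)):
  for col,lo,hi in(("orange",(5,180,90),(16,255,255)),("green",(55,120,30),(75,255,255))):
    for st,c,m in blobs(im,lo,hi): print(nm,col,st,c)
m=[b for b in blobs(t,(55,120,30),(75,255,255),2000)][0][2]
q=cv2.minAreaRect(np.argwhere(m)[:,::-1].astype(np.float32))
bx=cv2.boxPoints(q);P=np.array([onz("top",p,.024) for p in bx]);print(bx,P.round(4),P.mean(0),[np.linalg.norm(P[i]-P[i-1]) for i in range(4)])
print(onz("top",(195,137),.114),two((195,137),(243,284)))
print(onz("top",(196,173),.114),two((196,173),(286,291)))
print("cams",ray("top",(0,0))[0],ray("side",(0,0))[0])
E
```

```text
top orange [196, 19, 8, 13, 87] [199.4, 25.2]
top orange [570, 34, 10, 13, 105] [575.2, 40.4]
top orange [182, 130, 24, 13, 275] [193.5, 135.9]
top green [201, 0, 12, 7, 54] [206.6, 2.6]
top green [202, 7, 13, 22, 110] [207.6, 15.4]
top green [285, 114, 92, 102, 8670] [331.4, 165.5]
side orange [263, 97, 9, 9, 56] [266.7, 100.6]
side orange [260, 108, 27, 14, 192] [272.9, 114.5]
side orange [233, 268, 22, 31, 417] [241.7, 282.8]
side orange [103, 298, 18, 14, 171] [111.4, 303.8]
side green [245, 92, 30, 10, 154] [257.8, 95.5]
side green [186, 127, 26, 11, 128] [197.8, 132.5]
side green [249, 187, 115, 80, 6534] [309.3, 226.3]
side green [67, 284, 62, 19, 898] [96.5, 292.0]
[[284.1677  212.87766]
 [286.68777 113.33386]
 [377.49033 115.63266]
 [374.97025 215.17645]] [[ 0.4148  0.0767  0.024 ]
 [ 0.6221  0.0662  0.024 ]
 [ 0.6121 -0.1233  0.024 ]
 [ 0.4045 -0.1103  0.024 ]] [ 0.51339415 -0.02268271  0.024     ] [np.float64(0.18728275875148576), np.float64(0.20761339921284597), np.float64(0.1897751458563766), np.float64(0.20798938283685486)]
[0.56025749 0.23435202 0.114     ] (array([0.56105158, 0.23454798, 0.11404399]), np.float64(0.001609004694825029))
[0.49235655 0.23337013 0.114     ] (array([0.49266511, 0.23416903, 0.11092118]), np.float64(7.722135963627581e-05))
cams [0.39867973 0.01570097 0.9452882 ] [0.35486868 0.61273831 0.63417568]
```

View pics/crop0.png

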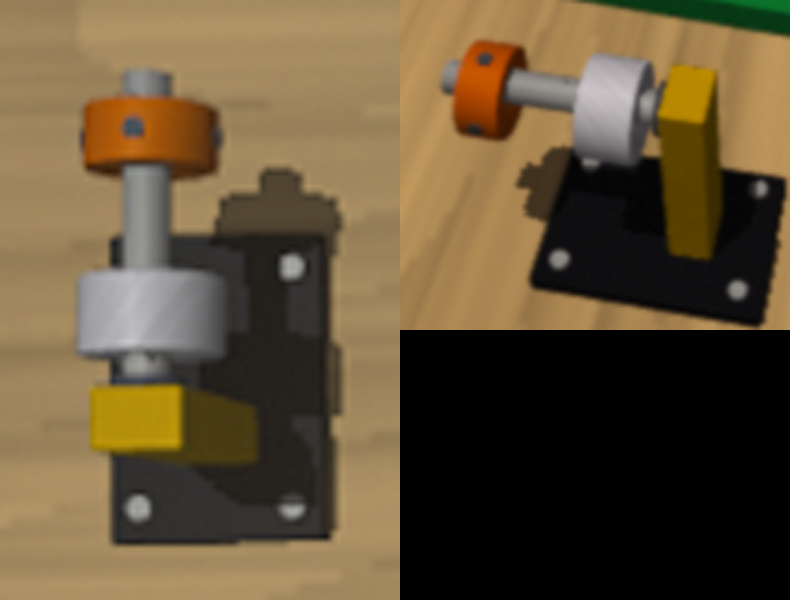

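Run:
```python
from h import *
f=lambda cx,cy,z: onz("top",(165+(cx-2)/5,110+(cy-2)/5),z)
e=f(147,70,.125);b0=f(147,85,.12);b1=f(147,250,.12);d=(b0-b1);print("end",e,"bar",b0,b1,"yaw",np.degrees(np.arctan2(d[1],d[0])))
for n,x,ys,z in(("col",150,(97,165),.139),("ring",152,(268,348),.141)):
    for y in ys: print(n,f(x,y,z))
print("post back",f(137,450,.137),f(137,385,.137))
for n,l,rr,y in(("col",82,220,135),("ring",77,226,310)):
    a,b=f(l,y,.114),f(rr,y,.114);print(n,a,b,np.linalg.norm(a-b),(a+b)/2)
# tray yaw
print("base plate", f(112,240,.012),f(328,235,.012),f(332,543,.012),f(112,543,.012))
from scipy.spatial.transform import Rotation as R
print(R.from_quat(read_state()["eef_rot"]).as_matrix().round(3))
```

```text
end [0.58326972 0.23300288 0.125     ] bar [0.57873344 0.23439611 0.12      ] [0.51678197 0.23517725 0.12      ] yaw -0.72239478269615
col [0.57013473 0.2283217  0.139     ]
col [0.54513933 0.22863411 0.139     ]
ring [0.50717149 0.2278688  0.141     ]
ring [0.47812613 0.22826046 0.141     ]
post back [0.44163707 0.23526528 0.137     ] [0.46522023 0.23494253 0.137     ]
col [0.56178851 0.26062818 0.114     ] [0.56026894 0.20882178 0.114     ] 0.05182868296065309 [0.56102873 0.23472498 0.114     ]
ring [0.4958537  0.26323415 0.114     ] [0.49423353 0.2075608  0.114     ] 0.055696924979235965 [0.49504361 0.23539747 0.114     ]
base plate [0.53689464 0.27855534 0.012     ] [0.53637002 0.18778075 0.012     ] [0.4071234 0.188486  0.012    ] [0.40977141 0.28019675 0.012     ]
[[ 0.901  0.434 -0.001]
 [ 0.434 -0.901  0.001]
 [-0.    -0.001 -1.   ]]
```

Everything matches the given sizes: collar about 52×25 mm, ring about 56×29 mm, bar end to post 118 mm, tray about 208×189 mm outside. So:
- Collar: about (0.5575, 0.2345), z 0.114
- Ring: about (0.4925, 0.235)
- Bar yaw: about −0.7°

The crop shows the correct pair on the left bar. Next I turn the tool and go over.

Call:
arm_command(increments=[{"gripper": 100, "spin": 8.8}, {"gripper": 100, "spin": 8.8}, {"gripper": 100, "spin": 8.8}, {"gripper": 100, "dx": 0.05}, {"gripper": 100, "dx": 0.05, "dy": -0.03}, {"gripper": 100, "dx": 0.05, "dy": -0.04}, {"gripper": 100, "dx": 0.05, "dy": -0.05}, {"gripper": 100, "dx": 0.05, "dy": -0.05}], grip_force=15)

```text
validation failed for argument at $.in...
```

Call:
arm_command(increments=[{"gripper": 100, "dy": -0.05}, {"gripper": 100, "dy": -0.05}, {"gripper": 100, "dy": -0.05}, {"gripper": 100, "dy": -0.05}, {"gripper": 100, "dy": -0.05}, {"gripper": 100, "dy": -0.05}, {"gripper": 100, "dy": -0.05}, {"gripper": 100, "dy": -0.05}])

```text
validation failed for argument at $.in...
```

Call:
arm_command(increments=[{"gripper": 100, "dy": -0.05}, {"gripper": 100, "dy": -0.05}, {"gripper": 100, "dy": -0.05}, {"gripper": 100}, {"gripper": 100}, {"gripper": 100}, {"gripper": 100}, {"gripper": 100}])

```text
validation failed for argument at $.in...
```

Run:
```python
from h import *
from scipy.spatial.transform import Rotation as R
s=read_state();print(s["time"],s["ee_pos"],R.from_quat(s["eef_rot"]).as_matrix().round(4).tolist(),s["ft_force"])
```

```text
0.1 [ 0.27103067 -0.56280508  0.22185132] [[0.9009, 0.4339, -0.0006], [0.4339, -0.9009, 0.0011], [-0.0001, -0.0012, -1.0]] [ 0.0664374  -0.21774338  0.43996107]
```

The calls were refused, most likely because every row needs all five numbers. I'll fill them in.

Call:
arm_command(increments=[{"gripper": 100, "dx": 0, "dy": 0, "dz": 0, "spin": 8.8}, {"gripper": 100, "dx": 0, "dy": 0, "dz": 0, "spin": 8.8}, {"gripper": 100, "dx": 0, "dy": 0, "dz": 0, "spin": 8.8}, {"gripper": 100, "dx": 0.05, "dy": 0, "dz": 0, "spin": 0}, {"gripper": 100, "dx": 0.05, "dy": -0.03, "dz": 0, "spin": 0}, {"gripper": 100, "dx": 0.05, "dy": -0.04, "dz": 0, "spin": 0}, {"gripper": 100, "dx": 0.05, "dy": -0.03, "dz": 0, "spin": 0}, {"gripper": 100, "dx": 0.05, "dy": -0.03, "dz": 0, "spin": 0}], grip_force=15)

```text
time: 1.1
ee_pos: [0.5228, -0.4359, 0.2222]
eef_rot: [1.0, -0.006, -0.0, -0.0]
ft_force: [0.0, -0.0, 0.1]
width: 0.0868
```

Call:
arm_command(increments=[{"gripper": 100, "dx": 0, "dy": -0.05, "dz": 0, "spin": 0}, {"gripper": 100, "dx": 0, "dy": -0.05, "dz": 0, "spin": 0}, {"gripper": 100, "dx": 0, "dy": -0.05, "dz": 0, "spin": 0}, {"gripper": 100, "dx": 0, "dy": -0.05, "dz": 0, "spin": 0}, {"gripper": 100, "dx": 0, "dy": -0.05, "dz": 0, "spin": 0}, {"gripper": 100, "dx": 0, "dy": -0.05, "dz": 0, "spin": 0}, {"gripper": 100, "dx": 0, "dy": -0.05, "dz": 0, "spin": 0}, {"gripper": 100, "dx": 0, "dy": -0.05, "dz": 0, "spin": 0}])

```text
time: 2.1
ee_pos: [0.5259, -0.0355, 0.2224]
eef_rot: [1.0, -0.006, -0.0, 0.0]
ft_force: [0.2, -0.5, 0.8]
width: 0.087
```

Call:
arm_command(increments=[{"gripper": 100, "dx": 0, "dy": -0.05, "dz": 0, "spin": 0}, {"gripper": 100, "dx": 0, "dy": -0.05, "dz": 0, "spin": 0}, {"gripper": 100, "dx": 0, "dy": -0.05, "dz": 0, "spin": 0}, {"gripper": 100, "dx": 0, "dy": -0.05, "dz": 0, "spin": 0}, {"gripper": 100, "dx": 0.02, "dy": -0.05, "dz": 0, "spin": 0}, {"gripper": 100, "dx": 0, "dy": 0, "dz": 0, "spin": 0}, {"gripper": 100, "dx": 0, "dy": 0, "dz": 0, "spin": 0}, {"gripper": 100, "dx": 0, "dy": 0, "dz": 0, "spin": 0}])

```text
time: 3.1
ee_pos: [0.5494, 0.2111, 0.2225]
eef_rot: [1.0, -0.007, 0.0, 0.0]
ft_force: [-0.4, -0.5, -0.0]
width: 0.0869
```

Call:
arm_command(increments=[{"gripper": 100, "dx": 0.008, "dy": -0.0235, "dz": 0, "spin": 0}, {"gripper": 100, "dx": 0, "dy": 0, "dz": 0.025, "spin": 0}, {"gripper": 100, "dx": 0, "dy": 0, "dz": 0.025, "spin": 0}, {"gripper": 100, "dx": 0, "dy": 0, "dz": 0.025, "spin": 0}, {"gripper": 100, "dx": 0, "dy": 0, "dz": 0.025, "spin": 0}, {"gripper": 100, "dx": 0, "dy": 0, "dz": 0.027, "spin": 0}, {"gripper": 100, "dx": 0, "dy": 0, "dz": 0, "spin": 0}, {"gripper": 100, "dx": 0, "dy": 0, "dz": 0, "spin": 0}])

```text
time: 4.1
ee_pos: [0.5582, 0.2357, 0.0969]
eef_rot: [1.0, -0.006, 0.001, -0.0]
ft_force: [-0.6, -1.1, -0.2]
width: 0.0874
```

Run:
```python
from h import *
t=cams.camera("top")[:,:,::-1];s=cams.camera("side")[:,:,::-1]
a=cv2.resize(t[80:240,130:260],None,fx=3,fy=3,interpolation=2)
b=cv2.resize(s[225:385,200:340],None,fx=3,fy=3,interpolation=2)
cv2.imwrite("pics/g1.png",np.hstack([a,b]))
```

```text
(no output)
```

View pics/g1.png

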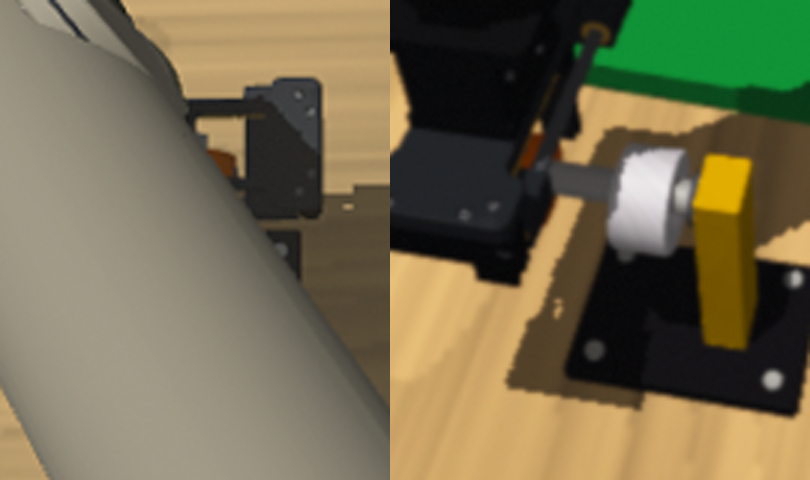

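The fingers straddle the collar (side crop around (535,160)), and the silver ring and post are clear. Closing now.

Call:
arm_command(increments=[{"gripper": 60, "dx": 0, "dy": 0, "dz": 0, "spin": 0}, {"gripper": 50, "dx": 0, "dy": 0, "dz": 0, "spin": 0}, {"gripper": 40, "dx": 0, "dy": 0, "dz": 0, "spin": 0}, {"gripper": 40, "dx": 0, "dy": 0, "dz": 0, "spin": 0}, {"gripper": 40, "dx": 0, "dy": 0, "dz": 0, "spin": 0}, {"gripper": 40, "dx": 0, "dy": 0, "dz": 0, "spin": 0}, {"gripper": 40, "dx": 0, "dy": 0, "dz": 0, "spin": 0}, {"gripper": 40, "dx": 0, "dy": 0, "dz": 0, "spin": 0}], grip_force=15)

```text
time: 5.2
ee_pos: [0.5576, 0.2361, 0.0955]
eef_rot: [1.0, -0.006, 0.0, 0.0]
ft_force: [-0.7, -0.4, -0.4]
width: 0.0498
```

Gripped at 49.8 mm, as expected. I lift 5 mm to free the hole and slide out.

Call:
arm_command(increments=[{"gripper": 40, "dx": 0, "dy": 0, "dz": -0.003, "spin": 0}, {"gripper": 40, "dx": 0, "dy": 0, "dz": -0.002, "spin": 0}, {"gripper": 40, "dx": 0, "dy": 0, "dz": 0, "spin": 0}, {"gripper": 40, "dx": 0.01, "dy": 0, "dz": 0, "spin": 0}, {"gripper": 40, "dx": 0.015, "dy": 0, "dz": 0, "spin": 0}, {"gripper": 40, "dx": 0.015, "dy": 0, "dz": 0, "spin": 0}, {"gripper": 40, "dx": 0.02, "dy": 0, "dz": 0, "spin": 0}, {"gripper": 40, "dx": 0.02, "dy": 0, "dz": 0, "spin": 0}])

```text
time: 6.2
ee_pos: [0.6388, 0.2347, 0.1003]
eef_rot: [1.0, -0.006, 0.0, 0.0]
ft_force: [-0.5, 0.4, -0.1]
width: 0.0506
```

Run:
```python
from h import *
s=cams.camera("side")[:,:,::-1]
print(read_state()["ft_force"],read_state()["ee_pos"])
b=cv2.resize(s[225:385,180:340],None,fx=3,fy=3,interpolation=2)
cv2.imwrite("pics/g2.png",b)
```

```text
[-0.63912429 -2.15155534 -0.6339162 ] [0.64086768 0.23387083 0.10005238]
```

View pics/g2.png

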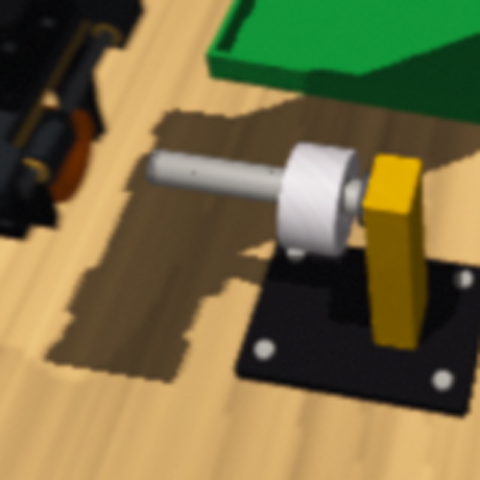

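The collar is clear of the bar, with the bare bar end at crop (150,163), and the silver ring hasn't moved. I carry it to tray x +50 mm, about world (0.563, −0.025).

Call:
arm_command(increments=[{"gripper": 40, "dx": 0, "dy": 0.02, "dz": 0, "spin": 0}, {"gripper": 40, "dx": 0, "dy": 0.035, "dz": 0, "spin": 0}, {"gripper": 40, "dx": -0.015, "dy": 0.045, "dz": 0, "spin": 0}, {"gripper": 40, "dx": -0.02, "dy": 0.05, "dz": 0, "spin": 0}, {"gripper": 40, "dx": -0.02, "dy": 0.045, "dz": 0, "spin": 0}, {"gripper": 40, "dx": -0.02, "dy": 0.035, "dz": 0, "spin": 0}, {"gripper": 40, "dx": 0, "dy": 0.02, "dz": 0, "spin": 0}, {"gripper": 40, "dx": 0, "dy": 0.01, "dz": 0, "spin": 0}])

```text
time: 7.25
ee_pos: [0.5587, -0.0264, 0.1008]
eef_rot: [1.0, -0.007, 0.0, 0.001]
ft_force: [-0.5, 1.0, -0.6]
width: 0.0504
```

Call:
arm_command(increments=[{"gripper": 40, "dx": 0, "dy": 0, "dz": 0.01, "spin": 0}, {"gripper": 40, "dx": 0, "dy": 0, "dz": 0.015, "spin": 0}, {"gripper": 40, "dx": 0, "dy": 0, "dz": 0.015, "spin": 0}, {"gripper": 40, "dx": 0, "dy": 0, "dz": 0.015, "spin": 0}, {"gripper": 40, "dx": 0, "dy": 0, "dz": 0.01, "spin": 0}, {"gripper": 40, "dx": 0, "dy": 0, "dz": 0.01, "spin": 0}, {"gripper": 40, "dx": 0, "dy": 0, "dz": 0, "spin": 0}, {"gripper": 40, "dx": 0, "dy": 0, "dz": 0, "spin": 0}])

```text
time: 8.25
ee_pos: [0.5598, -0.024, 0.026]
eef_rot: [1.0, -0.006, 0.0, 0.0]
ft_force: [0.3, 0.7, -0.6]
width: 0.0503
```

Run:
```python
from h import *
s=cams.camera("side")[:,:,::-1]
print(read_state()["ft_force"],read_state()["ee_pos"])
b=cv2.resize(s[100:340,180:420],None,fx=2.4,fy=2.4,interpolation=2)
cv2.imwrite("pics/g3.png",b)
```

```text
[-0.26444351 -0.38609995 -0.71966131] [ 0.55990254 -0.02400422  0.02607171]
```

View pics/g3.png

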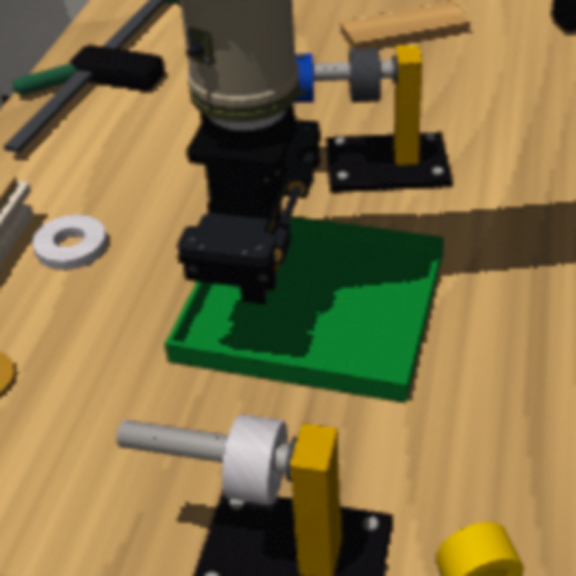

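The gripper is inside the tray walls (crop (255,290)) and clear of the blue bar. I lower until it touches.

Call:
arm_command(increments=[{"gripper": 40, "dx": 0, "dy": 0, "dz": 0.005, "spin": 0}, {"gripper": 40, "dx": 0, "dy": 0, "dz": 0.004, "spin": 0}, {"gripper": 40, "dx": 0, "dy": 0, "dz": 0.002, "spin": 0}, {"gripper": 40, "dx": 0, "dy": 0, "dz": 0.001, "spin": 0}, {"gripper": 40, "dx": 0, "dy": 0, "dz": 0.001, "spin": 0}, {"gripper": 40, "dx": 0, "dy": 0, "dz": 0, "spin": 0}, {"gripper": 40, "dx": 0, "dy": 0, "dz": 0, "spin": 0}, {"gripper": 40, "dx": 0, "dy": 0, "dz": 0, "spin": 0}])

```text
time: 9.3
ee_pos: [0.5595, -0.024, 0.0126]
eef_rot: [1.0, -0.006, 0.0, 0.0]
ft_force: [-0.5, 0.8, -0.4]
width: 0.05
```

Call:
arm_command(increments=[{"gripper": 40, "dx": 0, "dy": 0, "dz": 0.0005, "spin": 0}, {"gripper": 40, "dx": 0, "dy": 0, "dz": 0.0005, "spin": 0}, {"gripper": 40, "dx": 0, "dy": 0, "dz": 0.0005, "spin": 0}, {"gripper": 40, "dx": 0, "dy": 0, "dz": 0, "spin": 0}, {"gripper": 40, "dx": 0, "dy": 0, "dz": 0, "spin": 0}, {"gripper": 40, "dx": 0, "dy": 0, "dz": 0, "spin": 0}, {"gripper": 40, "dx": 0, "dy": 0, "dz": 0, "spin": 0}, {"gripper": 40, "dx": 0, "dy": 0, "dz": 0, "spin": 0}])

```text
time: 10.3
ee_pos: [0.5595, -0.024, 0.0111]
eef_rot: [1.0, -0.006, 0.0, 0.0]
ft_force: [0.3, 0.5, -0.8]
width: 0.0504
```

Call:
arm_command(increments=[{"gripper": 40, "dx": 0, "dy": 0, "dz": 0.0005, "spin": 0}, {"gripper": 40, "dx": 0, "dy": 0, "dz": 0.0005, "spin": 0}, {"gripper": 40, "dx": 0, "dy": 0, "dz": 0, "spin": 0}, {"gripper": 40, "dx": 0, "dy": 0, "dz": 0, "spin": 0}, {"gripper": 40, "dx": 0, "dy": 0, "dz": 0, "spin": 0}, {"gripper": 40, "dx": 0, "dy": 0, "dz": 0, "spin": 0}, {"gripper": 40, "dx": 0, "dy": 0, "dz": 0, "spin": 0}, {"gripper": 40, "dx": 0, "dy": 0, "dz": 0, "spin": 0}])

```text
time: 11.3
ee_pos: [0.5597, -0.024, 0.0108]
eef_rot: [1.0, -0.006, 0.0, 0.0]
ft_force: [-2.8, -1.6, 8.4]
width: 0.0502
```

Contact at 8 N, right at the expected height. I open slowly.

Call:
arm_command(increments=[{"gripper": 59, "dx": 0, "dy": 0, "dz": 0, "spin": 0}, {"gripper": 60, "dx": 0, "dy": 0, "dz": 0, "spin": 0}, {"gripper": 62, "dx": 0, "dy": 0, "dz": 0, "spin": 0}, {"gripper": 65, "dx": 0, "dy": 0, "dz": 0, "spin": 0}, {"gripper": 70, "dx": 0, "dy": 0, "dz": 0, "spin": 0}, {"gripper": 75, "dx": 0, "dy": 0, "dz": 0, "spin": 0}, {"gripper": 80, "dx": 0, "dy": 0, "dz": 0, "spin": 0}, {"gripper": 90, "dx": 0, "dy": 0, "dz": 0, "spin": 0}])

```text
time: 12.3
ee_pos: [0.5595, -0.024, 0.0101]
eef_rot: [1.0, -0.006, 0.0, 0.0]
ft_force: [-0.3, -0.5, 0.0]
width: 0.0732
```

Call:
arm_command(increments=[{"gripper": 100, "dx": 0, "dy": 0, "dz": 0, "spin": 0}, {"gripper": 100, "dx": 0, "dy": 0, "dz": -0.01, "spin": 0}, {"gripper": 100, "dx": 0, "dy": 0, "dz": -0.02, "spin": 0}, {"gripper": 100, "dx": 0, "dy": 0, "dz": -0.04, "spin": 0}, {"gripper": 100, "dx": 0, "dy": 0, "dz": -0.05, "spin": 0}, {"gripper": 100, "dx": 0, "dy": 0, "dz": -0.05, "spin": 0}, {"gripper": 100, "dx": 0, "dy": -0.04, "dz": -0.04, "spin": 0}, {"gripper": 100, "dx": 0, "dy": -0.05, "dz": 0, "spin": 0}])

```text
time: 13.3
ee_pos: [0.5624, 0.0664, 0.2256]
eef_rot: [1.0, -0.007, 0.004, -0.0]
ft_force: [0.7, 0.8, -0.3]
width: 0.0875
```

Run:
```python
from h import *
s=cams.camera("side")[:,:,::-1];t=cams.camera("top")[:,:,::-1]
print(read_state()["ft_force"],read_state()["ee_pos"])
b=cv2.resize(s[140:340,180:380],None,fx=2,fy=2,interpolation=2)
a=cv2.resize(t[60:260,190:390],None,fx=2,fy=2,interpolation=2)
cv2.imwrite("pics/g4.png",np.hstack([a,b]))
```

```text
[ 0.02366788 -0.06647122  0.71511395] [0.56011122 0.07294513 0.22281349]
```

View pics/g4.png

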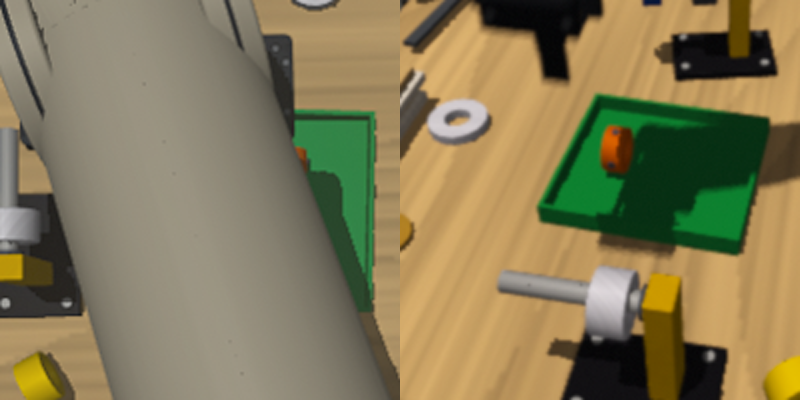

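The collar stands in the tray (side crop (617,150)) and the silver ring is still on its bar at (612,303). Now I go for the ring at (0.4925, 0.235).

Call:
arm_command(increments=[{"gripper": 100, "dx": -0.02, "dy": -0.05, "dz": 0, "spin": 0}, {"gripper": 100, "dx": -0.025, "dy": -0.05, "dz": 0, "spin": 0}, {"gripper": 100, "dx": -0.02, "dy": -0.05, "dz": 0, "spin": 0}, {"gripper": 100, "dx": 0, "dy": -0.012, "dz": 0, "spin": 0}, {"gripper": 100, "dx": 0, "dy": 0, "dz": 0, "spin": 0}, {"gripper": 100, "dx": 0, "dy": 0, "dz": 0, "spin": 0}, {"gripper": 100, "dx": 0, "dy": 0, "dz": 0, "spin": 0}, {"gripper": 100, "dx": 0, "dy": 0, "dz": 0, "spin": 0}])

```text
time: 14.4
ee_pos: [0.4978, 0.2279, 0.22]
eef_rot: [1.0, -0.007, -0.0, 0.0]
ft_force: [-0.4, -0.0, -0.2]
width: 0.0869
```

Run:
```python
from h import *
s=cams.camera("side")[:,:,::-1]
print(read_state()["ee_pos"])
b=cv2.resize(s[130:330,180:380],None,fx=3,fy=3,interpolation=2)
cv2.imwrite("pics/g5.png",b)
```

```text
[0.49773838 0.22816921 0.22002569]
```

View pics/g5.png

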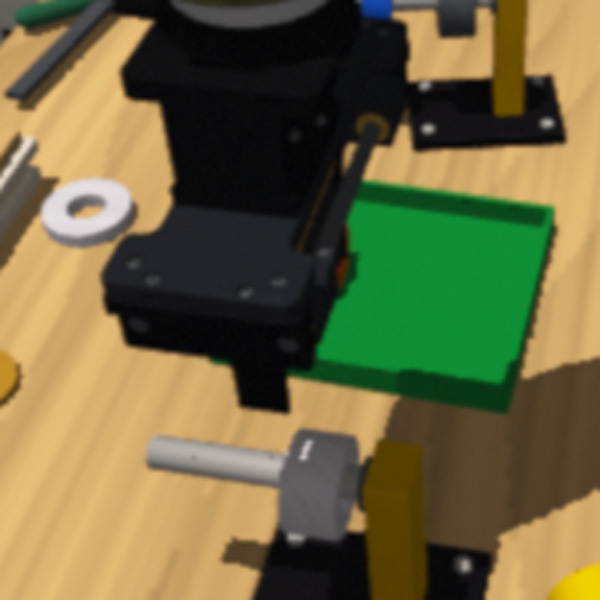

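Call:
arm_command(increments=[{"gripper": 100, "dx": -0.005, "dy": -0.007, "dz": 0, "spin": 0}, {"gripper": 100, "dx": 0, "dy": 0, "dz": 0.025, "spin": 0}, {"gripper": 100, "dx": 0, "dy": 0, "dz": 0.025, "spin": 0}, {"gripper": 100, "dx": 0, "dy": 0, "dz": 0.025, "spin": 0}, {"gripper": 100, "dx": 0, "dy": 0, "dz": 0.025, "spin": 0}, {"gripper": 100, "dx": 0, "dy": 0, "dz": 0.0245, "spin": 0}, {"gripper": 100, "dx": 0, "dy": 0, "dz": 0, "spin": 0}, {"gripper": 100, "dx": 0, "dy": 0, "dz": 0, "spin": 0}])

```text
time: 15.45
ee_pos: [0.4929, 0.2365, 0.0966]
eef_rot: [1.0, -0.006, 0.001, -0.0]
ft_force: [-0.2, 0.2, 0.4]
width: 0.0875
```

Call:
arm_command(increments=[{"gripper": 65, "dx": 0, "dy": 0, "dz": 0, "spin": 0}, {"gripper": 55, "dx": 0, "dy": 0, "dz": 0, "spin": 0}, {"gripper": 40, "dx": 0, "dy": 0, "dz": 0, "spin": 0}, {"gripper": 40, "dx": 0, "dy": 0, "dz": 0, "spin": 0}, {"gripper": 40, "dx": 0, "dy": 0, "dz": 0, "spin": 0}, {"gripper": 40, "dx": 0, "dy": 0, "dz": 0, "spin": 0}, {"gripper": 40, "dx": 0, "dy": 0, "dz": 0, "spin": 0}, {"gripper": 40, "dx": 0, "dy": 0, "dz": 0, "spin": 0}], grip_force=20)

```text
time: 16.45
ee_pos: [0.4926, 0.2358, 0.0956]
eef_rot: [1.0, -0.006, 0.0, 0.0]
ft_force: [-0.6, -1.5, 1.9]
width: 0.0539
```

Run:
```python
from h import *
s=cams.camera("side")[:,:,::-1]
print(read_state()["ee_pos"])
b=cv2.resize(s[200:360,200:360],None,fx=3.5,fy=3.5,interpolation=2)
cv2.imwrite("pics/g6.png",b)
```

```text
[0.492628   0.23581235 0.09557705]
```

View pics/g6.png

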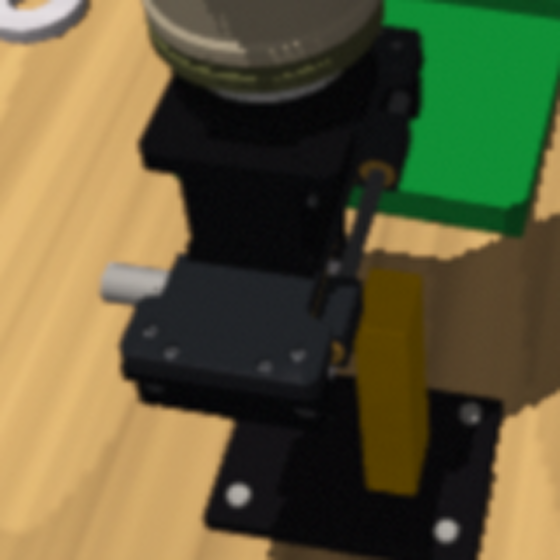

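Gripped at 53.9 mm, so it holds the 54 mm ring, and the body clears the post. Lift and slide out.

Call:
arm_command(increments=[{"gripper": 40, "dx": 0, "dy": 0, "dz": -0.003, "spin": 0}, {"gripper": 40, "dx": 0, "dy": 0, "dz": -0.0025, "spin": 0}, {"gripper": 40, "dx": 0, "dy": 0, "dz": 0, "spin": 0}, {"gripper": 40, "dx": 0.01, "dy": 0, "dz": 0, "spin": 0}, {"gripper": 40, "dx": 0.015, "dy": 0, "dz": 0, "spin": 0}, {"gripper": 40, "dx": 0.015, "dy": 0, "dz": 0, "spin": 0}, {"gripper": 40, "dx": 0.015, "dy": 0, "dz": 0, "spin": 0}, {"gripper": 40, "dx": 0.015, "dy": 0, "dz": 0, "spin": 0}])

```text
time: 17.5
ee_pos: [0.5637, 0.2349, 0.1008]
eef_rot: [1.0, -0.006, -0.0, 0.0]
ft_force: [-0.3, 0.4, -1.3]
width: 0.0544
```

Call:
arm_command(increments=[{"gripper": 40, "dx": 0.015, "dy": 0, "dz": 0, "spin": 0}, {"gripper": 40, "dx": 0.015, "dy": 0, "dz": 0, "spin": 0}, {"gripper": 40, "dx": 0.015, "dy": 0, "dz": 0, "spin": 0}, {"gripper": 40, "dx": 0.015, "dy": 0, "dz": 0, "spin": 0}, {"gripper": 40, "dx": 0.015, "dy": 0, "dz": 0, "spin": 0}, {"gripper": 40, "dx": 0.01, "dy": 0, "dz": 0, "spin": 0}, {"gripper": 40, "dx": 0, "dy": 0, "dz": 0, "spin": 0}, {"gripper": 40, "dx": 0, "dy": 0, "dz": 0, "spin": 0}])

```text
time: 18.5
ee_pos: [0.6472, 0.2342, 0.1009]
eef_rot: [1.0, -0.006, -0.0, 0.0]
ft_force: [-0.3, 0.1, -0.3]
width: 0.0544
```

Run:
```python
from h import *
s=cams.camera("side")[:,:,::-1]
print(read_state()["ee_pos"],read_state()["ft_force"])
b=cv2.resize(s[180:360,180:360],None,fx=3,fy=3,interpolation=2)
cv2.imwrite("pics/g7.png",b)
```

```text
[0.64711892 0.23421725 0.10104616] [ 0.43150121 -0.26018103 -0.68556178]
```

View pics/g7.png

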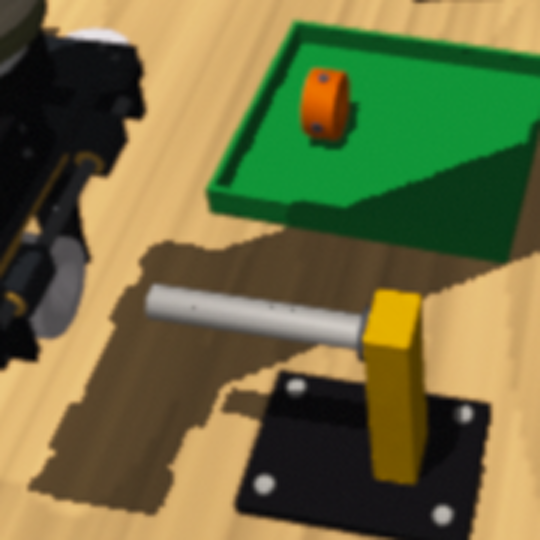

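The ring is off and the bar is bare, and the collar still stands in the tray (crop (325,104)). I carry the ring to about (0.463, −0.02).

Call:
arm_command(increments=[{"gripper": 40, "dx": 0, "dy": 0.02, "dz": 0, "spin": 0}, {"gripper": 40, "dx": 0, "dy": 0.035, "dz": 0, "spin": 0}, {"gripper": 40, "dx": 0, "dy": 0.045, "dz": 0, "spin": 0}, {"gripper": 40, "dx": -0.02, "dy": 0.045, "dz": 0, "spin": 0}, {"gripper": 40, "dx": -0.03, "dy": 0.04, "dz": 0, "spin": 0}, {"gripper": 40, "dx": -0.04, "dy": 0.035, "dz": 0, "spin": 0}, {"gripper": 40, "dx": -0.04, "dy": 0.02, "dz": 0, "spin": 0}, {"gripper": 40, "dx": -0.03, "dy": 0.014, "dz": 0, "spin": 0}])

```text
time: 19.55
ee_pos: [0.4823, -0.0208, 0.101]
eef_rot: [1.0, -0.007, -0.0, 0.001]
ft_force: [0.4, -0.7, -0.9]
width: 0.0537
```

Call:
arm_command(increments=[{"gripper": 40, "dx": -0.021, "dy": 0, "dz": 0, "spin": 0}, {"gripper": 40, "dx": 0, "dy": 0, "dz": 0.01, "spin": 0}, {"gripper": 40, "dx": 0, "dy": 0, "dz": 0.015, "spin": 0}, {"gripper": 40, "dx": 0, "dy": 0, "dz": 0.015, "spin": 0}, {"gripper": 40, "dx": 0, "dy": 0, "dz": 0.01, "spin": 0}, {"gripper": 40, "dx": 0, "dy": 0, "dz": 0.01, "spin": 0}, {"gripper": 40, "dx": 0, "dy": 0, "dz": 0, "spin": 0}, {"gripper": 40, "dx": 0, "dy": 0, "dz": 0, "spin": 0}])

```text
time: 20.55
ee_pos: [0.4639, -0.0178, 0.0413]
eef_rot: [1.0, -0.006, 0.0, 0.0]
ft_force: [0.3, 0.2, -1.1]
width: 0.054
```

Run:
```python
from h import *
s=cams.camera("side")[:,:,::-1]
print(read_state()["ee_pos"],read_state()["ft_force"],onz("side",(288.3,214.7),.03))
b=cv2.resize(s[120:320,200:400],None,fx=3,fy=3,interpolation=2)
cv2.imwrite("pics/g8.png",b)
```

```text
[ 0.46394955 -0.0178018   0.04145482] [-0.70359893 -0.00485271 -1.97968212] [ 0.5592425  -0.02181109  0.03      ]
```

View pics/g8.png

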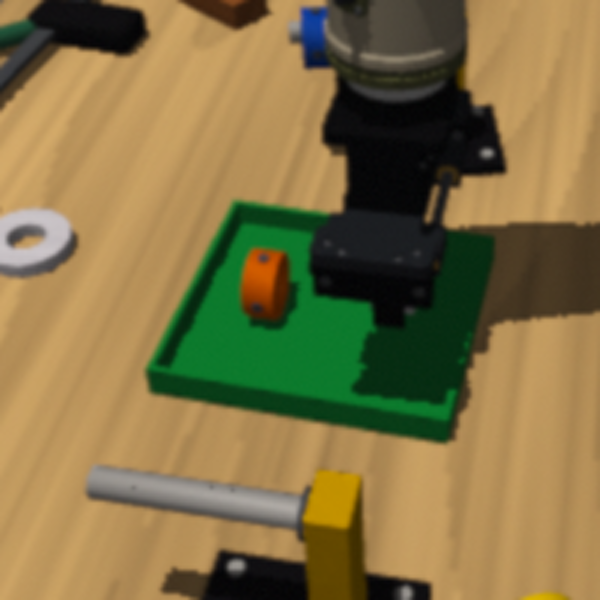

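The collar is at rest at (0.559, −0.022), and the ring is over free tray floor. Contact is expected at TCP z of about 0.013.

Call:
arm_command(increments=[{"gripper": 40, "dx": 0, "dy": 0, "dz": 0.01, "spin": 0}, {"gripper": 40, "dx": 0, "dy": 0, "dz": 0.01, "spin": 0}, {"gripper": 40, "dx": 0, "dy": 0, "dz": 0.004, "spin": 0}, {"gripper": 40, "dx": 0, "dy": 0, "dz": 0.002, "spin": 0}, {"gripper": 40, "dx": 0, "dy": 0, "dz": 0.001, "spin": 0}, {"gripper": 40, "dx": 0, "dy": 0, "dz": 0, "spin": 0}, {"gripper": 40, "dx": 0, "dy": 0, "dz": 0, "spin": 0}, {"gripper": 40, "dx": 0, "dy": 0, "dz": 0, "spin": 0}])

```text
time: 21.6
ee_pos: [0.4637, -0.0179, 0.0142]
eef_rot: [1.0, -0.006, 0.0, 0.0]
ft_force: [0.4, -0.7, -1.8]
width: 0.0544
```

Call:
arm_command(increments=[{"gripper": 40, "dx": 0, "dy": 0, "dz": 0.0005, "spin": 0}, {"gripper": 40, "dx": 0, "dy": 0, "dz": 0.0005, "spin": 0}, {"gripper": 40, "dx": 0, "dy": 0, "dz": 0, "spin": 0}, {"gripper": 40, "dx": 0, "dy": 0, "dz": 0, "spin": 0}, {"gripper": 40, "dx": 0, "dy": 0, "dz": 0, "spin": 0}, {"gripper": 40, "dx": 0, "dy": 0, "dz": 0, "spin": 0}, {"gripper": 40, "dx": 0, "dy": 0, "dz": 0, "spin": 0}, {"gripper": 40, "dx": 0, "dy": 0, "dz": 0, "spin": 0}])

```text
time: 22.6
ee_pos: [0.4636, -0.0179, 0.0131]
eef_rot: [1.0, -0.006, 0.0, 0.0]
ft_force: [0.3, -0.3, -1.0]
width: 0.0542
```

Call:
arm_command(increments=[{"gripper": 40, "dx": 0, "dy": 0, "dz": 0.0005, "spin": 0}, {"gripper": 40, "dx": 0, "dy": 0, "dz": 0.0005, "spin": 0}, {"gripper": 40, "dx": 0, "dy": 0, "dz": 0, "spin": 0}, {"gripper": 40, "dx": 0, "dy": 0, "dz": 0, "spin": 0}, {"gripper": 40, "dx": 0, "dy": 0, "dz": 0, "spin": 0}, {"gripper": 40, "dx": 0, "dy": 0, "dz": 0, "spin": 0}, {"gripper": 40, "dx": 0, "dy": 0, "dz": 0, "spin": 0}, {"gripper": 40, "dx": 0, "dy": 0, "dz": 0, "spin": 0}])

```text
time: 23.6
ee_pos: [0.4637, -0.0179, 0.0128]
eef_rot: [1.0, -0.006, 0.0, 0.0]
ft_force: [-5.3, -0.2, 11.2]
width: 0.0538
```

Contact at 11 N. Release and lift away.

Call:
arm_command(increments=[{"gripper": 63, "dx": 0, "dy": 0, "dz": 0, "spin": 0}, {"gripper": 65, "dx": 0, "dy": 0, "dz": 0, "spin": 0}, {"gripper": 67, "dx": 0, "dy": 0, "dz": 0, "spin": 0}, {"gripper": 70, "dx": 0, "dy": 0, "dz": 0, "spin": 0}, {"gripper": 75, "dx": 0, "dy": 0, "dz": 0, "spin": 0}, {"gripper": 80, "dx": 0, "dy": 0, "dz": 0, "spin": 0}, {"gripper": 90, "dx": 0, "dy": 0, "dz": 0, "spin": 0}, {"gripper": 100, "dx": 0, "dy": 0, "dz": 0, "spin": 0}])

```text
time: 24.6
ee_pos: [0.4635, -0.0179, 0.012]
eef_rot: [1.0, -0.006, 0.0, 0.0]
ft_force: [1.1, 0.0, 0.1]
width: 0.0811
```

Call:
arm_command(increments=[{"gripper": 100, "dx": 0, "dy": 0, "dz": 0, "spin": 0}, {"gripper": 100, "dx": 0, "dy": 0, "dz": -0.01, "spin": 0}, {"gripper": 100, "dx": 0, "dy": 0, "dz": -0.02, "spin": 0}, {"gripper": 100, "dx": 0, "dy": 0, "dz": -0.04, "spin": 0}, {"gripper": 100, "dx": 0, "dy": 0, "dz": -0.05, "spin": 0}, {"gripper": 100, "dx": 0, "dy": 0, "dz": -0.05, "spin": 0}, {"gripper": 100, "dx": 0, "dy": -0.04, "dz": -0.04, "spin": 0}, {"gripper": 100, "dx": 0, "dy": -0.05, "dz": 0, "spin": 0}])

```text
time: 25.6
ee_pos: [0.4663, 0.0729, 0.226]
eef_rot: [1.0, -0.007, 0.003, 0.0]
ft_force: [0.5, 0.6, -0.5]
width: 0.0869
```

Call:
arm_command(increments=[{"gripper": 100, "dx": 0, "dy": -0.05, "dz": 0, "spin": 0}, {"gripper": 100, "dx": 0, "dy": -0.05, "dz": 0, "spin": 0}, {"gripper": 100, "dx": 0, "dy": -0.05, "dz": 0, "spin": 0}, {"gripper": 100, "dx": 0, "dy": -0.05, "dz": 0, "spin": 0}, {"gripper": 100, "dx": 0, "dy": -0.05, "dz": 0, "spin": 0}, {"gripper": 100, "dx": 0, "dy": -0.05, "dz": 0, "spin": 0}, {"gripper": 100, "dx": 0, "dy": 0, "dz": 0, "spin": 0}, {"gripper": 100, "dx": 0, "dy": 0, "dz": 0, "spin": 0}])

```text
time: 26.6
ee_pos: [0.4682, 0.3718, 0.2223]
eef_rot: [1.0, -0.006, 0.0, 0.0]
ft_force: [0.6, -1.0, 0.2]
width: 0.0868
```

Run:
```python
from h import *
s=cams.camera("side")[:,:,::-1];t=cams.camera("top")[:,:,::-1]
print(read_state()["time"],read_state()["ee_pos"],read_state()["ft_force"],read_state()["joint_vel"].round(3))
cv2.imwrite("pics/top9.png",t)
b=cv2.resize(s[100:300,200:400],None,fx=2,fy=2,interpolation=2)
a=cv2.resize(t[80:240,280:480],None,fx=2,fy=2,interpolation=2)
cv2.imwrite("pics/g9.png",np.hstack([cv2.copyMakeBorder(a,0,80,0,0,0),b]))
```

```text
26.7 [0.46886373 0.3707506  0.2223405 ] [0.24209616 0.62907589 0.73033622] [ 0.007 -0.003  0.     0.004  0.    -0.002 -0.002]
```

View pics/g9.png

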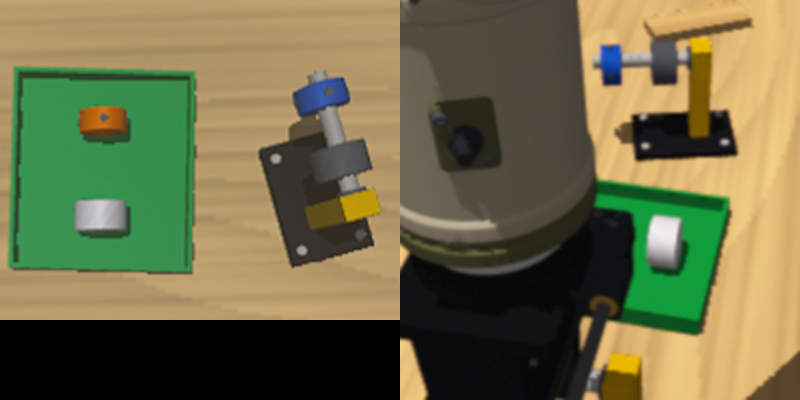

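Both parts lie in the tray, the collar at top crop (103,121) and the ring at (102,216), apart from each other. The blue collar and dark ring look untouched. I wait one call, then check that nothing moves.

Call:
arm_command(increments=[{"gripper": 100, "dx": 0, "dy": 0, "dz": 0, "spin": 0}, {"gripper": 100, "dx": 0, "dy": 0, "dz": 0, "spin": 0}, {"gripper": 100, "dx": 0, "dy": 0, "dz": 0, "spin": 0}, {"gripper": 100, "dx": 0, "dy": 0, "dz": 0, "spin": 0}, {"gripper": 100, "dx": 0, "dy": 0, "dz": 0, "spin": 0}, {"gripper": 100, "dx": 0, "dy": 0, "dz": 0, "spin": 0}, {"gripper": 100, "dx": 0, "dy": 0, "dz": 0, "spin": 0}, {"gripper": 100, "dx": 0, "dy": 0, "dz": 0, "spin": 0}])

```text
time: 27.7
ee_pos: [0.4682, 0.3722, 0.222]
eef_rot: [1.0, -0.006, 0.0, 0.0]
ft_force: [0.8, -0.3, 0.9]
width: 0.0869
```

Run:
```python
from h import *
t=np.ascontiguousarray(cams.camera("top")[:,:,::-1]);o=cv2.imread("pics/top9.png");o0=cv2.imread("pics/top0.png")
def c(im,lo,hi,x0,x1,y0,y1):
    m=cv2.inRange(cv2.cvtColor(im[y0:y1,x0:x1],cv2.COLOR_BGR2HSV),lo,hi);M=cv2.moments(m,True);return x0+M["m10"]/M["m00"],y0+M["m01"]/M["m00"]
for im in(o,t):
    for lo,hi in(((5,180,90),(16,255,255)),((0,0,110),(180,60,255))):
        p=c(im,lo,hi,292,370,120,208);print(np.round(p,2),onz("top",p,.045).round(4))
for im in(o0,t): print("blue",c(im,(105,120,40),(125,255,255),410,475,110,150))
print("dark diff",cv2.absdiff(o0[145:175,430:470],t[145:175,430:470]).max())
```

```text
[330.9  139.87] [ 0.5599 -0.0234  0.045 ]
[329.05 186.89] [ 0.4642 -0.0166  0.045 ]
[330.92 139.83] [ 0.56   -0.0234  0.045 ]
[329.07 186.91] [ 0.4642 -0.0167  0.045 ]
blue (440.3030303030303, 127.23232323232324)
blue (440.32996632996634, 127.22222222222223)
dark diff 19
```

Everything is at rest and the other bar is unchanged.

```bash
python3 -c "
from bench import job
print(job.close_job())"
```

```text
the job is handed in; nothing more can be done
None
```

I slid the orange collar off its bar and set it in the green tray, then did the same with the silver ring, and handed the job in at about 28 s of the 64 s. No verdict was reported.

- **Placing:** Each part was lowered until it touched the tray floor (8 N and 11 N) before the fingers opened. Both rest on their round sides.
- **Final positions:** The collar is at about (0.560, −0.023) and the ring at about (0.464, −0.017), roughly 47 mm and 49 mm either side of the tray's middle. They are about 96 mm apart. Neither moved between two pictures taken a second apart.
- **Other bar:** The blue collar's image position changed by less than 0.05 px from the start. For the dark ring I only compared the picture area around it, which showed small differences (at most 19 of 255 grey levels) and no visible movement.
- **Robot:** The arm stands clear of everything, with only noise-level force readings (under 1 N).
- **Failed calls:** My first three move calls were refused because rows lacked some of the numbers. They moved nothing, and no check failed or disagreed.

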